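Push an instrument-neck blank home in the locating jig

ROBOT

A 6-joint arm with a two-finger parallel gripper is mounted at the origin on the work surface. World frame = base frame: x ahead of the robot, y to its left, z up, the work surface at z = 0. Lengths are in m, angles in degrees, forces in N, time in s.
With the tool pointing down it reaches from about 0.425 to 1.125 m from the base axis. Payload 14.9 kg.
Tool frame: the origin (TCP) lies between the finger pads; the fingertips stand 8 mm ahead of it and the grasp point (between the pads) lies 11 mm behind it; z points along the fingers, y is the line along which they close (so a half turn about z gives the same grasp; the last joint's range is limited). The gripper opens to 91 mm and grips with 3 to 60 N. Pads are 32 mm wide; open, the fingers measure 118 mm over their backs; the gripper's body (76 mm by 178 mm) begins 60 mm behind the grasp point.
Start: joints at [70.056, 21.709, 99.362, -0, 58.929, -1.908], TCP at [0.217, 0.666, 0.222] pointing down, gripper open.
Joint ranges: [-158.91, 158.91], [-42.39, 125.64], [0.06, 152.35], [-60.88, 240.88], [17.5, 164.5], [-176.32, 176.32]. Speed limits (degrees/s): [108.29, 108.29, 136.94, 180, 180, 180].

INTERFACE

Orientations are given as a 3x3 rotation matrix whose columns are the frame's x, y, z axes.
In Python, from workcell import ctrl gives the robot as it stands.
- The arm moves only by the tool apply_moves, never from a script. Its argument "steps" is a list of rows, each a list of 7 numbers: the opening, from -1 (shut) to 1 (fully open), then the shift along the tool's x, y, z normalised to -1 to 1, where 1 is 0.04 m, then the turn, a rotation vector about the tool's x, y, z normalised to -1 to 1, where 1 is 0.12 rad. In form: [[grip, tx, ty, tz, ax, ay, az], ...]. A call has exactly 5 rows; each row shifts and turns the commanded pose from where the row before left it, along the tool's axes as they then stand; what a row does not reach is not made up. A row lasts 1/8 s, in which the tool goes at most 62.5 mm and 10.7 degrees, less where a joint would pass 70% of its speed; a pose out of reach is approached as far as the arm can. A call with a number of a shift or a turn outside -1 to 1 is refused whole. A call with a gripper value outside its range is refused whole. The fingers move at their own pace and stop on an object; "grip_force" is the grip in N (left out, the last holds). Time passes only in rows, so rows that do not move let the fingers close, or fill a call up. It gives the time, the measured TCP pose, the force, the opening and the grip force at its end, in the units of the state.
- ctrl.sense(): the state, without advancing time (a new reading comes with each control period).
- ctrl.camera(name): name is "side" or "top" or "wrist"; returns the picture (400x640x3 uint8, blue, green, red); there is no depth.
- ctrl.camera_model(name): a dict with "camera_matrix" (3x3 intrinsics, pixels), "world_to_cam" (4x4, takes a point from world to camera coordinates). Camera axes: x right, y down, z forward; pixel columns grow to the right and rows downward; lengths in m; the calibration is good to about 2 mm. A picture is of the moment at which its call begins: read the wrist's pose just before it. camera_model takes no time and is no camera call; for the wrist camera it gives the pose at the moment of the call.
- ctrl.finish_job(): hands the job in; it is judged then, once.
The state is a dict: "t": time; "joint_positions": joint angles; "dq": joint speeds; "joint_torque": joint torques, N m; "ee_pos": TCP position; "tcp_rot": TCP orientation; "ft_force": force on the tool from outside, world axes, zero at the start; "torque": the same for the moment, N m; "grip_width": opening from 0.0 (shut) to 1.0 (fully open); "grasp_force": force on a finger pad.
Only numpy, scipy, OpenCV 4.12 (cv2) and the standard library are available. Lean on these libraries where they do the work, as an engineer would, in place of code of your own. Each camera call takes 0.05 s, during which the arm holds its last target. There are 200 camera calls.

TASK

In the plywood locating jig, push the dark wooden blank with the fingertips until its long side lies flush against the aluminium fence; then push the red follower block along its slot so that it drives the blank fully home against the brass end stop, and leave it there touching the blank, which is still flush with the fence. Only push: do not lift or tip the blank, and leave the other things on the bench and the jig where they are. Finish with the robot clear of everything.

Things in the scene. Friction and masses are not known exactly. Their poses are not given: they have to be found in the camera images.
- jig: plywood jig fixed on the bench, board 200 (x) x 400 (y) x 18 mm (z); origin at the centre of its underside. Fence along its +x edge, brass stop near its -y end, red follower sliding along y at x = +47.5 mm. A blank fully home has its origin at jig x = +47.5, y = -80, z = +18 mm and its axes parallel to the jig's
- fence (a point): middle of the aluminium fence's face, at jig x = +70 mm, y = 0, 12 mm above the board's top. The face looks to jig -x (towards the robot); the fence is 24 mm tall, 20 mm thick and 400 mm long (along jig y)
- stop (a point): middle of the brass end stop's face, at jig x = +47.5, y = -170 mm, 12 mm above the board's top. The face looks to jig +y; the stop is 24 mm tall, 45 mm wide (jig x +25 to +70 mm, up to the fence), 20 mm thick
- blank: loose dark wooden bar lying on the jig's board, 45 (x) x 180 (y) x 24 mm (z), 0.13 to 0.25 kg; origin at the centre of its underside. It starts clear of the fence and the stop, on the robot's side of the fence, turned up to about 0.2 rad from the jig's y axis
- follower (a joint): travel in m of the red follower along its slot towards the brass end stop (the jig's -y): 0 at the far end of the slot, 0.13 when the blank is fully home and the follower touches it; it stays where it is left and slides with about 2.5 N of friction
- follower_back (a point): centre of the red follower's outer face, which looks away from the end stop (jig +y) and is the face to push. The follower is a block 40 (jig x) x 30 (jig y) x 40 mm tall, standing on the board; this point is 20.5 mm above the board's top
- follower_face (a point): centre of the red follower's inner face, which looks towards the blank and the end stop (jig -y), 30 mm from the outer face, 20.5 mm above the board's top; axes parallel to the jig's
- bone_nut: small white bone bar lying on the jig's board, 10 x 45 x 10 mm; origin at the centre of its underside. Leave alone
- pot: small blue open ceramic pot standing on the bench just in front of the jig, 48 mm across the rim, 35 mm tall; origin under its centre. Leave alone
- glue: white glue bottle with yellow cap, 56 mm across, 160 mm tall, standing; origin under its centre. Leave alone
- spray: red spray can, 64 mm across, 190 mm tall, standing; origin under its centre. Leave alone
- screwdriver: screwdriver with yellow handle lying on the bench, about 200 mm long. Leave alone
- pliers: pliers with one red and one blue handle lying on the bench, about 160 mm long, 60 mm wide, 16 mm tall; origin at the pivot. Leave alone
- offcut: upright round light wooden dowel offcut, 28 mm across, 70 mm tall; origin under its centre. Leave alone
There are look-alikes about, which are no part of the job. Of the things shaped like the blank, the wooden one is meant.

How it is judged (in metres and radians):
On the way, in this order (a step that is already met when the one before it is completed fails the run):
1. the blank's long side is flush against the fence (x of blank in the frame of jig above 0.0445 m and angle between the y axis of blank and the y axis of jig, either way round below 0.025 rad), for 0.2 s.
2. the follower has driven the blank home against the end stop (all of step 1 and y of blank in the frame of jig below -0.077 m and y of follower_face in the frame of blank below 0.0935 m), for 0.2 s.
At the end, for the whole second after the job is handed in: The blank lies flat on the jig at rest, its long side within 3 mm of the fence and parallel to it within 0.025 rad, its end within 3 mm of the brass stop, and the follower's inner face within 3.5 mm of the blank's other end (all of step 2 and linear speed of blank below 0.01 m/s and angle between blank's own z axis and vertical below 0.05 rad and z of blank in the frame of jig below 0.022 m); the robot touches nothing.
It fails at once if the blank is lifted more than 8 mm or tipped (z of blank in the frame of jig above 0.026 m or angle between blank's own z axis and vertical above 0.15 rad).
It fails at once if a bystander is moved by more than 15 mm (distance of any of bone_nut, pot, glue, spray, screwdriver, pliers, offcut from where it was at the start of the episode above 0.015 m).
It also fails if it takes over 42 s, if anything falls off the work surface, if the arm or the gripper's body presses on something with over 40 N, if the wrist force passes 120 N, or if a joint passes its speed limit or range.

## Working session

There is one attempt and no reset: what is moved stays moved. The work goes in short steps, Python scripts to look and compute and a tool call to move; the robot and the scene stay as the last step left them, time stands still between calls to the robot, and variables do not carry over. Pictures are saved under pics/ and viewed, at most 10 in all, crops included, and the job is handed in when it is done.

Besides the shell and the picture viewer there is one more tool, called after "Request:" as name([rows], argument=value, ...), one row to a line, values as JSON. apply_moves: Moves the arm, as the interface text tells. Its arguments: {"type":"object","properties":{"steps":{"type":"array","items":{"type":"array","items":{"type":"number","minimum":-1,"maximum":1}}},"grip_force":{"type":"number"}},"required":["steps"]}

```bash
mkdir -p pics
python3 - <<'E'
from workcell import ctrl
import cv2
s=ctrl.sense();print(s)
for n in("top","side"):
    cv2.imwrite(f"pics/{n}0.png",ctrl.camera(n)); m=ctrl.camera_model(n);print(m)
E
```

```text
{'t': 0.0, 'joint_positions': array([ 7.00570405e+01,  2.17383178e+01,  9.93968634e+01, -6.11200741e-04,
        5.89294736e+01, -1.90825909e+00]), 'dq': array([-0.05573674, -0.12992405,  0.07137274,  0.03240382,  0.00704734,
       -0.01424383]), 'joint_torque': array([-9.14388693e-04, -7.63701797e+01, -4.34392655e+01,  6.51025213e-02,
        4.21489135e-02, -1.01134654e-04]), 'ee_pos': array([0.21658788, 0.66522319, 0.22127982]), 'tcp_rot': array([[-9.50870890e-01,  3.09587481e-01, -3.76303526e-04],
       [ 3.09587708e-01,  9.50870296e-01, -1.06388495e-03],
       [ 2.84503828e-05, -1.12811618e-03, -9.99999363e-01]]), 'ft_force': array([ 0.82491685, -0.27258179, -0.71841991]), 'torque': array([ 0.00459696, -0.00129677,  0.03365464]), 'grasp_force': 0.0, 'grip_width': 0.9996558132568919}
{'camera_matrix': array([[420.76483353,   0.        , 324.34365058],
       [  0.        , 420.76483353, 193.23338723],
       [  0.        ,   0.        ,   1.        ]]), 'world_to_cam': array([[ 0.00797754, -0.99996614, -0.00201742, -0.02116404],
       [-0.9829936 , -0.00747195, -0.18348777,  0.50711225],
       [ 0.18346648,  0.0034469 , -0.98301992,  1.2763636 ],
       [ 0.        ,  0.        ,  0.        ,  1.        ]])}
{'camera_matrix': array([[363.33763338,   0.        , 326.15373459],
       [  0.        , 363.33763338, 199.19536032],
       [  0.        ,   0.        ,   1.        ]]), 'world_to_cam': array([[ 0.76228497, -0.6469411 ,  0.01971894, -0.42059674],
       [-0.36608092, -0.45607429, -0.81116028,  0.24833464],
       [ 0.53376622,  0.61111657, -0.58449137,  0.82693008],
       [ 0.        ,  0.        ,  0.        ,  1.        ]])}
```

View pics/top0.png

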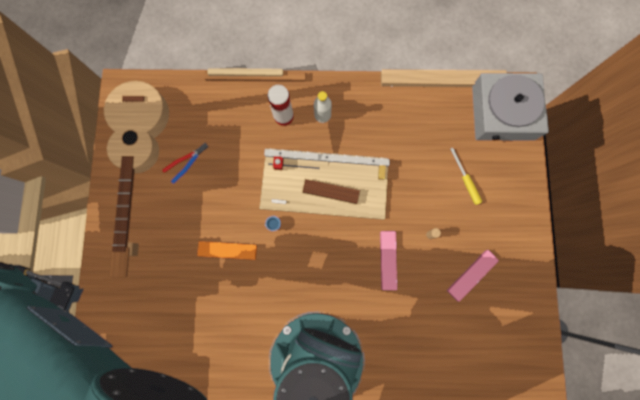

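View pics/side0.png

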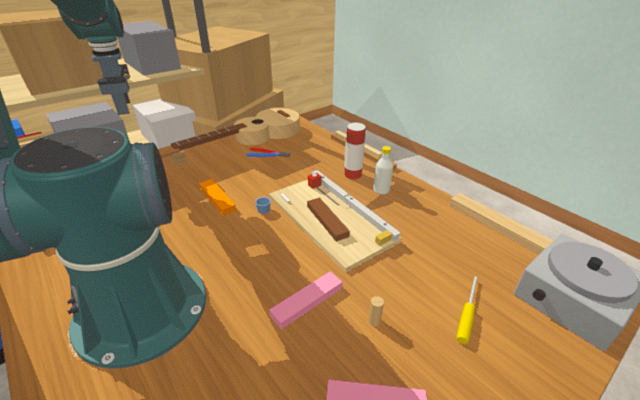

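The top view shows the jig at about px (262–390, 150–218), with the fence at its upper edge. The red follower is at (278,163), the brass stop at (383,172), the blank at (331,191), the bone nut at (279,202) and the pot at (273,223). The side view agrees. Next I'll measure these.

```bash
cat > h.py <<'E'
import numpy as np, cv2
from workcell import ctrl
def ray(m,uv,z):
    K,T=m["camera_matrix"],m["world_to_cam"];R,t=T[:3,:3],T[:3,3]
    c=-R.T@t; uv=np.atleast_2d(np.array(uv,float))
    d=(np.linalg.inv(K)@np.c_[uv,np.ones(len(uv))].T).T@R
    return c+d*((z-c[2])/d[:,2])[:,None]
def px(m,P):
    K,T=m["camera_matrix"],m["world_to_cam"];q=(np.atleast_2d(P)@T[:3,:3].T+T[:3,3])@K.T
    return q[:,:2]/q[:,2:]
def rect(mask):
    c=max(cv2.findContours(mask,0,1)[0],key=cv2.contourArea)
    return cv2.boxPoints(cv2.minAreaRect(c)),cv2.contourArea(c)
E
python3 - <<'E'
from h import *
im=cv2.imread("pics/top0.png");m=ctrl.camera_model("top")
np.set_printoptions(precision=4,suppress=True)
roi=np.zeros(im.shape[:2],np.uint8);roi[145:225,255:395]=255
hsv=cv2.cvtColor(im,cv2.COLOR_BGR2HSV)
for p in [(331,191),(320,205),(325,158),(278,163),(383,172),(279,202),(300,166)]: print(p,hsv[p[1],p[0]])
bl=((hsv[...,2]<130)&(roi>0)).astype(np.uint8)*255
b,a=rect(bl[:, :]);print("blank",a,b.tolist());print(ray(m,b,.042))
print("follower",ray(m,[278,163],.058),"pot",ray(m,[273,223],.035),"nut",ray(m,[279,202],.028))
print("jig corners",ray(m,[[262,209],[387,218]],.018),"fence",ray(m,[[265,150],[389,159]],.042))
cv2.imwrite("pics/c1.png",cv2.resize(im[140:235,250:400],None,fx=5,fy=5,interpolation=cv2.INTER_CUBIC))
print(ctrl.camera_model("wrist"), ctrl.sense()["ee_pos"])
E
```

```text
(331, 191) [ 10 148 122]
(320, 205) [ 18  87 211]
(325, 158) [ 18  23 187]
(278, 163) [  6  66 174]
(383, 172) [ 21 143 203]
(279, 202) [ 17  29 218]
(300, 166) [ 16  60 149]
blank 626.5 [[302.8397521972656, 191.7531280517578], [305.5075988769531, 179.21437072753906], [359.0008850097656, 190.59593200683594], [356.3330383300781, 203.1346893310547]]
[[ 0.5124  0.0508  0.042 ]
 [ 0.553   0.043   0.042 ]
 [ 0.5175 -0.1266  0.042 ]
 [ 0.4773 -0.118   0.042 ]]
follower [[0.6013 0.13   0.058 ]] pot [[0.4134 0.1429 0.035 ]] nut [[0.4813 0.1268 0.028 ]]
jig corners [[ 0.4599  0.1816  0.018 ]
 [ 0.4341 -0.2169  0.018 ]] fence [[ 0.6483  0.175   0.042 ]
 [ 0.6213 -0.2235  0.042 ]]
{'camera_matrix': array([[276.2019,   0.    , 321.2803],
       [  0.    , 276.2019, 201.4467],
       [  0.    ,   0.    ,   1.    ]]), 'world_to_cam': array([[ 0.3098,  0.9508, -0.0016, -0.6979],
       [ 0.9104, -0.2961,  0.2891, -0.0336],
       [ 0.2744, -0.091 , -0.9573,  0.3938],
       [ 0.    ,  0.    ,  0.    ,  1.    ]])} [0.2166 0.6653 0.2214]
```

View pics/c1.png

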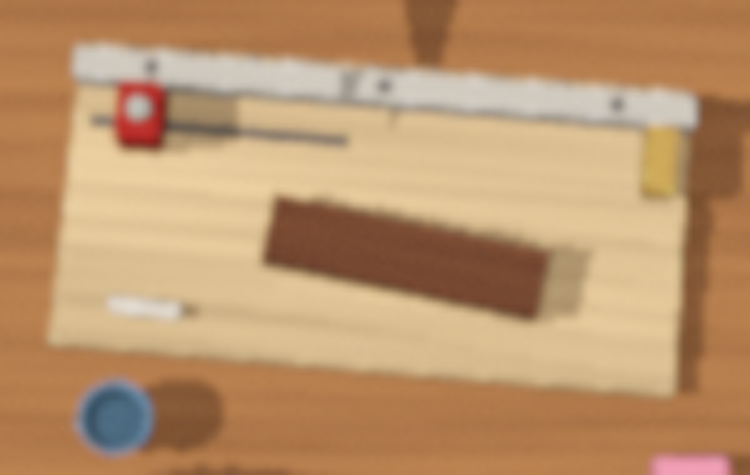

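The crop confirms the follower is at the +y end of its slot. The blank is turned about −0.14 rad relative to the jig, and the jig's own yaw is about −0.066 rad. I'll push the blank with the open fingers lying along jig y, but first I'll move over and refine the measurement with the wrist camera.

Request:
apply_moves([
  [1,-0.9,-0.7,-0.1,0,0,-0.414],
  [1,-0.9,-0.7,-0.1,0,0,-0.414],
  [1,-0.9,-0.7,-0.1,0,0,-0.414],
  [1,-0.9,-0.7,-0.1,0,0,-0.414],
  [1,-0.9,-0.7,-0.1,0,0,-0.414],
])

```text
t: 0.72
ee_pos: [0.363, 0.4895, 0.2419]
tcp_rot: [[-0.998, 0.064, -0.0], [0.064, 0.998, -0.0], [0.0, -0.0, -1.0]]
ft_force: [-0.2, 0.8, -0.2]
grip_width: 1.005
grasp_force: 0.0
```

Request:
apply_moves([
  [1,-0.4,-1,0,0,0,0],
  [1,-0.4,-1,0,0,0,0],
  [1,-0.4,-1,0,0,0,0],
  [1,-0.4,-1,0,0,0,0],
  [1,-0.4,-1,0,0,0,0],
])

```text
t: 1.35
ee_pos: [0.429, 0.2845, 0.2418]
tcp_rot: [[-0.998, 0.066, -0.0], [0.066, 0.998, -0.0], [0.0, -0.0, -1.0]]
ft_force: [0.5, 0.9, -0.9]
grip_width: 1.001
grasp_force: 0.0
```

Request:
apply_moves([
  [1,-0.1,-1,0,0,0,0],
  [1,-0.1,-1,0,0,0,0],
  [1,-0.1,-1,0,0,0,0],
  [1,-0.1,-1,0,0,0,0],
  [1,-0.1,-1,0,0,0,0],
])

```text
t: 1.98
ee_pos: [0.4353, 0.0838, 0.2419]
tcp_rot: [[-0.998, 0.066, -0.0], [0.066, 0.998, -0.0], [0.0, -0.0, -1.0]]
ft_force: [0.0, 1.0, -0.2]
grip_width: 0.998
grasp_force: 0.0
```

Request:
apply_moves([
  [1,0,-1,0,0,0,0],
  [1,0,-1,0,0,0,0],
  [1,0,-0.8,0,0,0,0],
  [1,0,0,0,0,0,0],
  [1,0,0,0,0,0,0],
])

```text
t: 2.6
ee_pos: [0.428, -0.0264, 0.2418]
tcp_rot: [[-0.998, 0.067, -0.0], [0.067, 0.998, 0.0], [0.0, 0.0, -1.0]]
ft_force: [0.6, -0.1, -0.3]
grip_width: 1.002
grasp_force: 0.0
```

Run:
```python
from h import *
m=ctrl.camera_model("wrist");cv2.imwrite("pics/w1.png",ctrl.camera("wrist"))
np.savez("w1.npz",**m)
print(ctrl.sense()["ee_pos"])
```

```text
[ 0.42807102 -0.0261313   0.24183402]
```

View pics/w1.png

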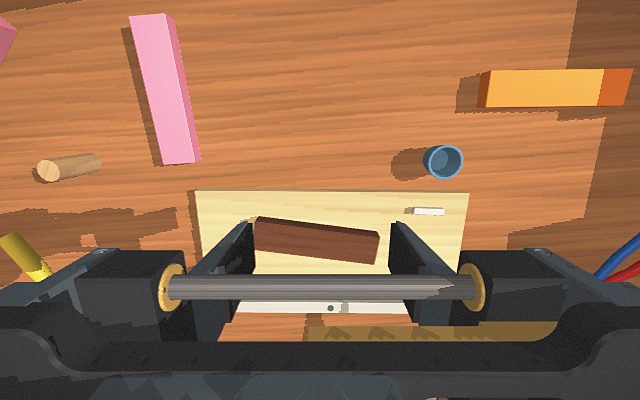

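The wrist view has right = +y and up = towards the robot. The board's near edge runs from px (195,191) to (469,193), and the blank spans (253,217) to (381,265). The bone nut is at (428,211) and the pot at (443,161). The gripper hides the fence.

Run:
```python
from h import *
np.set_printoptions(precision=4,suppress=True)
im=cv2.imread("pics/w1.png");m=dict(np.load("w1.npz"))
hsv=cv2.cvtColor(im,cv2.COLOR_BGR2HSV)
# board: bright, low-sat
bd=cv2.inRange(hsv,(15,30,150),(35,120,255));bd[:185]=0;bd[320:]=0
u=np.arange(210,460,5);v=np.array([np.argmax(bd[:,x]>0) for x in u])
P=ray(m,np.c_[u,v],.018); k=np.polyfit(P[:,1],P[:,0],1);print("front edge x=k*y+c",k,np.std(P[:,0]-np.polyval(k,P[:,1])))
for y in (195,200,205):
    r=np.where(bd[y]>0)[0];print("row",y,r.min(),r.max(),ray(m,[[r.min(),y],[r.max(),y]],.018)[:,:2].tolist())
bl=cv2.inRange(hsv,(0,100,20),(14,255,135));bl[:212]=0;bl[272:]=0;bl[:,:245]=0;bl[:,390:]=0
b,a=rect(bl);print(a,b.tolist())
for p in [(300,230),(300,250),(350,240),(350,255)]:print(p,im[p[1],p[0]])
cv2.imwrite("pics/w1c.png",cv2.resize(im[180:275,190:475],None,fx=2.8,fy=2.8,interpolation=cv2.INTER_CUBIC))
print("nut",ray(m,[[408,211],[445,211]],.028)[:,:2],"pot",ray(m,[[443,161]],.035)[:,:2])
```

```text
front edge x=k*y+c [0.0793 0.4473] 0.0010649899511005517
row 195 195 468 [[0.44096526429709115, -0.2133538207022584], [0.4675537935564905, 0.18358384852644705]]
row 200 196 468 [[0.44857901650876647, -0.21340131230927778], [0.4752116697342162, 0.18423777351129544]]
row 205 196 467 [[0.45617774630864766, -0.2149197991180819], [0.4828550708969314, 0.1834294966423068]]
3734.5 [[251.1538543701172, 248.76925659179688], [255.32310485839844, 215.41542053222656], [379.75384521484375, 230.96926879882812], [375.5845947265625, 264.3231201171875]]
(300, 230) [ 54  78 129]
(300, 250) [ 60  82 136]
(350, 240) [ 54  74 122]
(350, 255) [ 59  89 137]
nut [[0.4828 0.0939]
 [0.4864 0.1472]] pot [[0.4122 0.137 ]]
```

View pics/w1c.png

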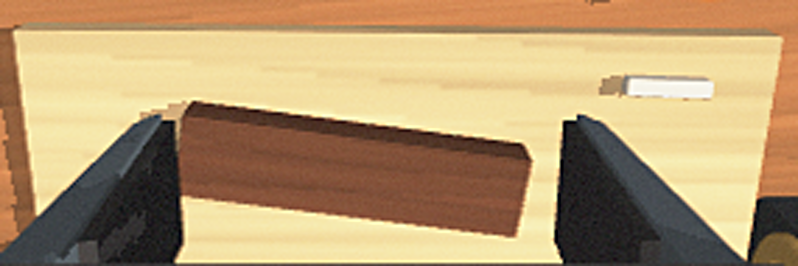

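Run:
```python
from h import *
np.set_printoptions(precision=4,suppress=True)
im=cv2.imread("pics/top0.png");m=ctrl.camera_model("top")
S=cv2.cvtColor(im,cv2.COLOR_BGR2HSV)[...,1].astype(float)
Bl=im[...,0].astype(float)
def fit(A,us,lo,hi,z,name,sgn):
    pts=[]
    for u in us:
        c0=np.interp(u,[265,389],[lo[0],lo[1]]);vs=np.arange(int(c0)-5,int(c0)+6)
        g=np.clip(sgn*np.diff(A[vs,u]),0,None)
        if g.sum()>0: pts.append((u,(g*(vs[:-1]+.5)).sum()/g.sum()))
    P=ray(m,pts,z)
    for _ in range(3):
        k=np.polyfit(P[:,1],P[:,0],1);r=P[:,0]-np.polyval(k,P[:,1]);P=P[abs(r)<2*r.std()+1e-6]
    print(name,k,r.std(),len(P))
us=[u for u in range(270,386) if not 318<u<342]
fit(S,us,(149,159),0,.042,"fence outer top",-1)
fit(S,[u for u in range(300,376)],(156.5,165.7),0,.018,"fence foot inner",1)
fit(S,[u for u in range(265,383) if not 262<u<298],(209.5,219),0,.018,"front edge",1)
```

```text
fence outer top [0.0773 0.6419] 0.00034840634667578644 85
fence foot inner [0.0747 0.6216] 0.0002631316150012624 63
front edge [0.0769 0.4465] 0.0002926641684247134 74
```

Request:
apply_moves([
  [1,-0.45,-0.2,0.4,0,0,0.08],
  [1,0,0,1,0,0,0],
  [1,0,0,1,0,0,0],
  [1,0,0,1,0,0,0],
  [1,0,0,1,0,0,0],
])

```text
t: 3.28
ee_pos: [0.4457, -0.0349, 0.0648]
tcp_rot: [[-0.997, 0.074, 0.0], [0.074, 0.997, -0.0], [-0.0, 0.0, -1.0]]
ft_force: [-0.4, -0.5, 0.5]
grip_width: 0.998
grasp_force: 0.0
```

Request:
apply_moves([
  [1,0,0,0.5,0,0,0],
  [1,0,0,0.3,0,0,0],
  [1,0,0,0,0,0,0],
  [1,0,0,0,0,0,0],
  [1,0,0,0,0,0,0],
])

```text
t: 3.9
ee_pos: [0.4461, -0.0359, 0.0347]
tcp_rot: [[-0.997, 0.076, 0.001], [0.076, 0.997, -0.0], [-0.001, -0.0, -1.0]]
ft_force: [0.3, -0.7, -0.3]
grip_width: 0.999
grasp_force: 0.0
```

Request:
apply_moves([
  [1,-0.25,0,0,0,0,0],
  [1,-0.25,0,0,0,0,0],
  [1,-0.25,0,0,0,0,0],
  [1,-0.25,0,0,0,0,0],
  [1,-0.25,0,0,0,0,0],
])

```text
t: 4.53
ee_pos: [0.4957, -0.0397, 0.0338]
tcp_rot: [[-0.997, 0.076, -0.001], [0.076, 0.997, 0.0], [0.001, 0.0, -1.0]]
ft_force: [-3.2, -0.2, 3.4]
grip_width: 0.998
grasp_force: 1.9
```

Request:
apply_moves([
  [1,-0.2,0,0,0,0,0],
  [1,-0.2,0,0,0,0,0],
  [1,-0.2,0,0,0,0,0],
  [1,-0.2,0,0,0,0,0],
  [1,-0.2,0,0,0,0,0],
])

```text
t: 5.15
ee_pos: [0.5358, -0.0428, 0.0339]
tcp_rot: [[-0.997, 0.076, 0.0], [0.076, 0.997, -0.0], [-0.0, -0.0, -1.0]]
ft_force: [-0.8, 0.5, -0.6]
grip_width: 0.999
grasp_force: 0.5
```

Run:
```python
from h import *
a=ctrl.camera("side");print(ctrl.sense()["ee_pos"])
cv2.imwrite("pics/s2.png",cv2.resize(a[160:280,240:420],None,fx=4,fy=4,interpolation=cv2.INTER_CUBIC))
```

```text
[ 0.53688897 -0.04289187  0.03415516]
```

View pics/s2.png

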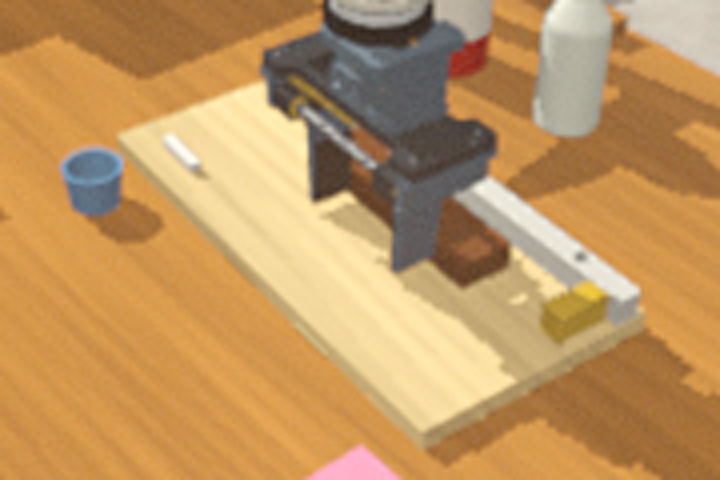

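The side view shows the blank now parallel to the fence, with both fingers on it and a gap of about 20 mm left. The nut and pot haven't moved.

Request:
apply_moves([
  [1,-0.1,0,0,0,0,0],
  [1,-0.1,0,0,0,0,0],
  [1,-0.1,0,0,0,0,0],
  [1,-0.1,0,0,0,0,0],
  [1,0,0,0,0,0,0],
])

```text
t: 5.82
ee_pos: [0.5518, -0.044, 0.034]
tcp_rot: [[-0.997, 0.076, 0.001], [0.076, 0.997, -0.0], [-0.001, -0.0, -1.0]]
ft_force: [0.7, 0.5, 0.2]
grip_width: 1.001
grasp_force: 0.0
```

Request:
apply_moves([
  [1,-0.04,0,0,0,0,0],
  [1,-0.04,0,0,0,0,0],
  [1,-0.04,0,0,0,0,0],
  [1,0,0,0,0,0,0],
  [1,0,0,0,0,0,0],
])

```text
t: 6.45
ee_pos: [0.5537, -0.0441, 0.0335]
tcp_rot: [[-0.997, 0.076, -0.005], [0.076, 0.997, 0.0], [0.005, 0.0, -1.0]]
ft_force: [-13.5, 0.1, 11.1]
grip_width: 1.0
grasp_force: 7.1
```

Request:
apply_moves([
  [1,-0.03,0,0,0,0,0],
  [1,-0.03,0,0,0,0,0],
  [1,0,0,0,0,0,0],
  [1,0,0,0,0,0,0],
  [1,0,0,0,0,0,0],
])

```text
t: 7.08
ee_pos: [0.5538, -0.044, 0.0331]
tcp_rot: [[-0.997, 0.076, -0.01], [0.076, 0.997, 0.001], [0.01, 0.0, -1.0]]
ft_force: [-27.1, 1.8, 21.3]
grip_width: 0.998
grasp_force: 13.6
```

The blank is stiff against the fence (27 N with no further travel). I'll retreat, close the fingers and go over beyond the follower.

Request:
apply_moves([
  [1,0.3,0,0,0,0,0],
  [1,0.5,0,0,0,0,0],
  [1,0,0,-0.7,0,0,0],
  [-1,0,0,-1,0,0,0],
  [-1,0,0,-1,0,0,0],
])

```text
t: 7.7
ee_pos: [0.5265, -0.042, 0.1432]
tcp_rot: [[-0.997, 0.076, 0.001], [0.076, 0.997, -0.0], [-0.001, 0.0, -1.0]]
ft_force: [0.3, -0.8, -0.2]
grip_width: 0.816
grasp_force: 0.0
```

Request:
apply_moves([
  [-1,0,0.8,-0.5,0,0,0],
  [-1,0,1,0,0,0,0],
  [-1,0,1,0,0,0,0],
  [-1,0,1,0,0,0,0],
  [-1,0,1,0,0,0,0],
])

```text
t: 8.32
ee_pos: [0.5413, 0.1508, 0.1622]
tcp_rot: [[-0.997, 0.076, 0.001], [0.076, 0.997, 0.0], [-0.001, 0.0, -1.0]]
ft_force: [-0.6, -0.7, 0.1]
grip_width: 0.262
grasp_force: 0.0
```

Request:
apply_moves([
  [-1,0,1,0,0,0,0],
  [-1,0,0,0,0,0,0],
  [-1,0,0,0,0,0,0],
  [-1,0,0,0,0,0,0],
  [-1,0,0,0,0,0,0],
])

```text
t: 8.95
ee_pos: [0.5442, 0.1885, 0.162]
tcp_rot: [[-0.997, 0.077, 0.0], [0.077, 0.997, -0.0], [-0.0, -0.0, -1.0]]
ft_force: [-0.7, -1.0, 0.6]
grip_width: 0.008
grasp_force: 0.0
```

Run:
```python
from h import *
print(ctrl.sense()["ee_pos"],ctrl.sense()["grip_width"])
m=ctrl.camera_model("wrist");w=ctrl.camera("wrist");np.savez("w3.npz",**m);cv2.imwrite("pics/w3r.png",w)
t=ctrl.camera("top");cv2.imwrite("pics/t3r.png",t)
a=cv2.resize(t[90:235,250:400],None,fx=2.66,fy=2.66,interpolation=cv2.INTER_CUBIC)
b=cv2.resize(w,(400,250))
cv2.imwrite("pics/m3.png",np.hstack([a,np.vstack([b,np.zeros((a.shape[0]-250,400,3),np.uint8)])])[:, :800])
```

```text
[0.54416789 0.18852713 0.16196941] 0.007907557700664104
```

View pics/m3.png

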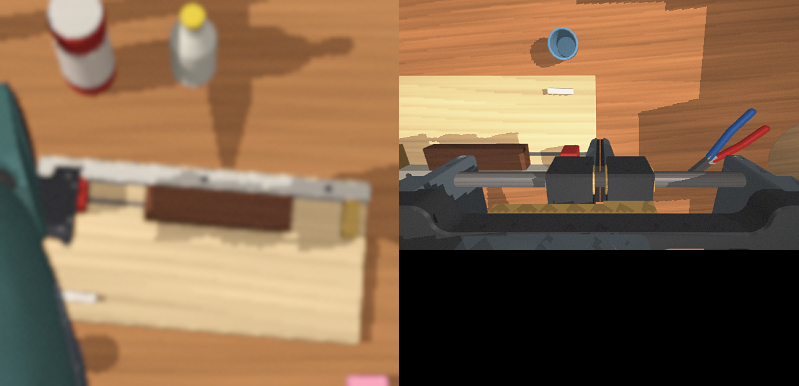

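The composite shows the blank flush to the fence with about 50 mm left to the stop. In the wrist view the follower is at full-frame px (261–290, 234–251), just −y of the closed fingers.

Run:
```python
from h import *
np.set_printoptions(precision=4,suppress=True)
O=np.array([.5497,-.022]);X=np.array([.9971,-.0763]);Y=np.array([.0763,.9971])
J=lambda P:np.c_[(P[:,:2]-O)@X,(P[:,:2]-O)@Y]
im=cv2.imread("pics/w3r.png");m=dict(np.load("w3.npz"));hsv=cv2.cvtColor(im,cv2.COLOR_BGR2HSV)
r=((hsv[...,0]<8)|(hsv[...,0]>172))&(hsv[...,1]>150)&(hsv[...,2]>90);r[:220]=0;r[262:]=0;r[:,:245]=0;r[:,320:]=0
ys,xs=np.where(r);print(len(ys),xs.min(),xs.max(),ys.min(),ys.max())
for y in range(ys.min(),ys.max()+1,3):print(y,xs[ys==y].min(),xs[ys==y].max(),J(ray(m,[[xs[ys==y].min(),y],[xs[ys==y].max(),y]],.058)).tolist())
t=ctrl.camera_model("top")
print("spray,glue front base",J(ray(t,[[283.8,124.6],[323,122]],0)),"tool",J(ctrl.sense()["ee_pos"][None]))
```

```text
499 257 288 232 249
232 266 285 [[0.011003064054471254, 0.1499027984643699], [0.011014287227263811, 0.16984440422804276]]
235 263 287 [[0.014415252918436594, 0.14654307845126605], [0.014429315301074318, 0.17181829503638965]]
238 262 287 [[0.017851959688455734, 0.14527394411766478], [0.01786648701176336, 0.17169230160135346]]
241 260 288 [[0.021311666865261918, 0.14293568676063598], [0.021327799708710477, 0.17262574645731993]]
244 259 288 [[0.02479577530416236, 0.14164539695132936], [0.024812339275848826, 0.17250166392034788]]
247 257 288 [[0.0283033845711366, 0.13927844336575348], [0.028320933302273744, 0.17237672481731411]]
spray,glue front base [[0.1885 0.1579]
 [0.2086 0.0274]] tool [[-0.0215  0.2097]]
```

Request:
apply_moves([
  [-1,-0.8,0,0,0,0,0],
  [-1,-0.76,0,0.25,0,0,0],
  [-1,0,0,1,0,0,0],
  [-1,0,0,1,0,0,0],
  [-1,0,0,0.8,0,0,0],
])

```text
t: 9.68
ee_pos: [0.606, 0.1841, 0.0383]
tcp_rot: [[-0.997, 0.076, -0.001], [0.076, 0.997, -0.0], [0.001, -0.0, -1.0]]
ft_force: [1.1, -0.3, -0.4]
grip_width: 0.002
grasp_force: 0.0
```

Request:
apply_moves([
  [-1,0,0,0,0,0,0],
  [-1,0,-0.2,0,0,0,0],
  [-1,0,-0.2,0,0,0,0],
  [-1,0,-0.2,0,0,0,0],
  [-1,0,-0.2,0,0,0,0],
])

```text
t: 10.3
ee_pos: [0.6043, 0.1521, 0.0406]
tcp_rot: [[-0.997, 0.076, 0.001], [0.076, 0.997, 0.0], [-0.001, 0.0, -1.0]]
ft_force: [0.0, 3.2, 2.4]
grip_width: 0.005
grasp_force: 1.5
```

Request:
apply_moves([
  [-1,0,-0.25,0,0,0,0],
  [-1,0,-0.25,0,0,0,0],
  [-1,0,-0.25,0,0,0,0],
  [-1,0,-0.25,0,0,0,0],
  [-1,0,-0.25,0,0,0,0],
])

```text
t: 10.92
ee_pos: [0.6002, 0.1021, 0.04]
tcp_rot: [[-0.997, 0.076, 0.0], [0.076, 0.997, 0.0], [-0.0, 0.0, -1.0]]
ft_force: [0.9, 2.4, 1.9]
grip_width: 0.006
grasp_force: 1.5
```

Request:
apply_moves([
  [-1,0,-0.2,0,0,0,0],
  [-1,0,-0.2,0,0,0,0],
  [-1,0,-0.2,0,0,0,0],
  [-1,0,-0.2,0,0,0,0],
  [-1,0,-0.2,0,0,0,0],
])

```text
t: 11.55
ee_pos: [0.5971, 0.0626, 0.0399]
tcp_rot: [[-0.997, 0.076, 0.0], [0.076, 0.997, 0.0], [-0.0, 0.0, -1.0]]
ft_force: [3.2, 4.4, -0.1]
grip_width: 0.006
grasp_force: 2.3
```

Request:
apply_moves([
  [-1,0,-0.1,0,0,0,0],
  [-1,0,-0.1,0,0,0,0],
  [-1,0,-0.1,0,0,0,0],
  [-1,0,-0.1,0,0,0,0],
  [-1,0,0,0,0,0,0],
])

```text
t: 12.18
ee_pos: [0.5955, 0.0467, 0.0398]
tcp_rot: [[-0.997, 0.076, -0.001], [0.076, 0.997, -0.0], [0.001, -0.0, -1.0]]
ft_force: [-0.4, 1.0, -0.2]
grip_width: 0.007
grasp_force: 0.0
```

Request:
apply_moves([
  [-1,0,-0.1,0,0,0,0],
  [-1,0,-0.1,0,0,0,0],
  [-1,0,-0.1,0,0,0,0],
  [-1,0,-0.03,0,0,0,0],
  [-1,0,0,0,0,0,0],
])

```text
t: 12.8
ee_pos: [0.5945, 0.0337, 0.0397]
tcp_rot: [[-0.997, 0.076, -0.001], [0.076, 0.997, -0.0], [0.001, -0.0, -1.0]]
ft_force: [-1.6, 2.5, -0.0]
grip_width: 0.005
grasp_force: 0.9
```

Request:
apply_moves([
  [-1,0,-0.04,0,0,0,0],
  [-1,0,-0.04,0,0,0,0],
  [-1,0,0,0,0,0,0],
  [-1,0,0,0,0,0,0],
  [-1,0,0,0,0,0,0],
])

```text
t: 13.42
ee_pos: [0.5945, 0.0306, 0.0399]
tcp_rot: [[-0.997, 0.076, -0.0], [0.076, 0.997, -0.0], [0.0, -0.0, -1.0]]
ft_force: [-1.5, 2.5, -1.7]
grip_width: 0.001
grasp_force: 1.0
```

Request:
apply_moves([
  [-1,0,-0.04,0,0,0,0],
  [-1,0,-0.04,0,0,0,0],
  [-1,0,-0.04,0,0,0,0],
  [-1,0,0,0,0,0,0],
  [-1,0,0,0,0,0,0],
])

```text
t: 14.05
ee_pos: [0.5942, 0.0273, 0.0399]
tcp_rot: [[-0.997, 0.076, 0.0], [0.076, 0.997, 0.002], [0.0, 0.002, -1.0]]
ft_force: [-1.4, 22.0, -1.6]
grip_width: 0.008
grasp_force: 10.7
```

Force rises to 22 N at the expected travel, so the blank is home. I'll back off and check.

Request:
apply_moves([
  [-1,0,0.1,0,0,0,0],
  [-1,0,0.4,0,0,0,0],
  [-1,0,0.5,0,0,0,0],
  [-1,0,0,-1,0,0,0],
  [-1,0,0,-1,0,0,0],
])

```text
t: 14.68
ee_pos: [0.5971, 0.067, 0.1207]
tcp_rot: [[-0.997, 0.075, -0.001], [0.075, 0.997, -0.0], [0.001, -0.0, -1.0]]
ft_force: [-0.4, -0.1, 0.4]
grip_width: 0.003
grasp_force: 0.0
```

Request:
apply_moves([
  [-1,0,0.3,-1,0,0,0],
  [-1,0.3,1,-1,0,0,0],
  [-1,0.3,1,0,0,0,0],
  [-1,0.3,1,0,0,0,0],
  [-1,0.3,1,0,0,0,0],
])

```text
t: 15.3
ee_pos: [0.5619, 0.2432, 0.2003]
tcp_rot: [[-0.997, 0.075, 0.001], [0.075, 0.997, 0.0], [-0.001, 0.0, -1.0]]
ft_force: [0.3, -0.3, 0.1]
grip_width: 0.007
grasp_force: 0.0
```

Request:
apply_moves([
  [-1,0.3,1,0,0,0,0],
  [-1,0.3,1,0,0,0,0],
  [-1,0.3,1,0,0,0,0],
  [-1,0,0,0,0,0,0],
  [-1,0,0,0,0,0,0],
])

```text
t: 15.92
ee_pos: [0.5353, 0.3636, 0.1998]
tcp_rot: [[-0.997, 0.075, -0.0], [0.075, 0.997, -0.0], [0.0, -0.0, -1.0]]
ft_force: [-0.2, 0.5, 0.2]
grip_width: 0.006
grasp_force: 0.0
```

Run:
```python
from h import *
np.set_printoptions(precision=4,suppress=True)
t=ctrl.camera("top");s=ctrl.camera("side");m=ctrl.camera_model("top")
a=cv2.resize(t[140:240,255:395],(560,400),interpolation=cv2.INTER_CUBIC)
cv2.imwrite("pics/t4r.png",t);cv2.imwrite("pics/t4.png",a)
S=cv2.cvtColor(t,cv2.COLOR_BGR2HSV);bl=((S[...,2]<130)&(S[...,1]>110)).astype(np.uint8)*255
bl[:150]=0;bl[222:]=0;bl[:,:262]=0;bl[:,:][:,388:]=0
b,ar=rect(bl);P=ray(m,b,.042)[:,:2];print(ar,P)
```

```text
705.0 [[ 0.5716  0.0169]
 [ 0.616   0.0139]
 [ 0.5999 -0.1915]
 [ 0.5557 -0.1873]]
```

View pics/t4.png

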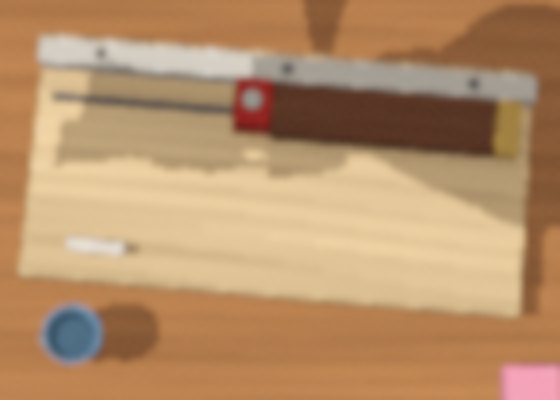

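The top view shows the blank snug between the red follower (crop 255,105) and the brass stop (507,128), along the fence. The nut and pot are in place. I'll compare the blank's near edge now with its position when it was pressed to the fence.

Run:
```python
from h import *
np.set_printoptions(precision=4,suppress=True)
m=ctrl.camera_model("top")
for n,us in(("t3r",range(310,355)),("t4r",range(328,374))):
    V=cv2.imread(f"pics/{n}.png")[...,1].astype(float)
    for nm,v0,z,sg in(("near",174.0,.042,1),("far",162.5,.042,-1)):
        pts=[]
        for u in us:
            c=v0+(u-340)*.075; vs=np.arange(int(c)-4,int(c)+6);g=np.clip(sg*np.diff(V[vs,u]),0,None)
            if g.sum()>0: pts.append((u,(g*(vs[:-1]+.5)).sum()/g.sum()))
        P=ray(m,pts,z);k=np.polyfit(P[:,1],P[:,0],1);print(n,nm,k[0],"x at y=-.08:",np.polyval(k,-.08),"x at y=-.18",np.polyval(k,-.18),"x at y=.01",np.polyval(k,.01),(P[:,0]-np.polyval(k,P[:,1])).std())
```

```text
t3r near 0.07415915901434546 x at y=-.08: 0.5637847499152298 x at y=-.18 0.5563688340137951 x at y=.01 0.5704590742265208 0.00034958563426073873
t3r far 0.06829994197837679 x at y=-.08: 0.6126827953795443 x at y=-.18 0.6058528011817066 x at y=.01 0.6188297901575982 0.0008708052859952389
t4r near 0.0741604679134176 x at y=-.08: 0.5634675421644624 x at y=-.18 0.5560514953731206 x at y=.01 0.57014198427667 0.000535721407441271
t4r far 0.07694798881116259 x at y=-.08: 0.6111827108428974 x at y=-.18 0.6034879119617812 x at y=.01 0.6181080298359021 0.00043485563844210067
```

The edge is unchanged to within 0.3 mm and parallel, so the blank is still flush.

```bash
python3 -c "
from workcell import ctrl
print(ctrl.finish_job())"
```

```text
the job is handed in; nothing more can be done
None
```

I've handed the job in: the blank is flush with the fence and home against the brass stop, the follower is touching it, and the arm is clear. This rests on the final pictures and contact forces; the hand-in returned no verdict.

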